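Put away seed sample jars and load the counting carousel

ROBOT

A 7-joint arm with a two-finger parallel gripper is mounted at the origin on the work surface. World frame = base frame: x ahead of the robot, y to its left, z up, the work surface at z = 0. Lengths are in m, angles in degrees, forces in N, time in s.
With the tool pointing down it reaches from about 0.425 to 0.875 m from the base axis. Payload 4.7 kg.
Tool frame: the origin (TCP) lies midway between the tips of the shut fingers; the grasp point (between the pads) lies 19 mm behind it; z points along the fingers, y is the line along which they close (so a half turn about z gives the same grasp; the last joint's range is limited). The gripper opens to 87 mm and grips with 3 to 60 N. Pads are 19 mm wide; open, the fingers measure 117 mm over their backs; the gripper's body (75 mm by 190 mm) begins 51 mm behind the grasp point.
Start: joints at [-73.963, 18.392, -4.016, 83.108, 1.295, 78.541, -3.26], TCP at [0.171, 0.627, 0.223] pointing down, gripper open.
Joint ranges: [-163.93, 163.93], [-17.29, 119.83], [-79.2, 71.16], [3.27, 140.29], [-89.18, 269.18], [5.43, 117.66], [-154.24, 154.24]. Speed limits (degrees/s): [147.25, 147.25, 180, 180, 180, 180, 180].

INTERFACE

Orientations are given as [roll, pitch, yaw] about the fixed x, y, z axes, in that order (R = Rz(yaw) Ry(pitch) Rx(roll)).
In Python, from cell import env, viewer, boxes_of, masks_of gives the robot as it stands. The module is installed in compiled form; this text tells all that it offers.
- The arm moves only by the tool apply_moves, never from a script. Its argument "moves" is a list of rows, each a list of 7 numbers: the shift along the tool's x, y, z scaled (see below), then the turn, a rotation vector about the tool's x, y, z scaled (see below), then the opening, from 0 (shut) to 1 (fully open). A call has 1 to 20 rows; each row is the pose to reach, as a shift and turn from the pose commanded when the call began, along the tool's axes at that moment; what a row does not reach only later rows make up. The controller multiplies each number of a shift by 0.2 m and each number of a turn by 1.5 rad. A row lasts 1/10 s, in which the tool goes at most 50 mm and 8.59 degrees, less where a joint would pass 70% of its speed; a pose out of reach is approached as far as the arm can. A call with a number of a shift or a turn outside -1 to 1 is refused whole. A call with a gripper value outside its range is refused whole. The fingers move at their own pace and stop on an object; "grip_force" is the grip in N (left out, the last holds). Time passes only in rows, so rows that repeat a pose let the fingers close. It gives the time, the measured TCP pose, the force, the opening and the grip force at its end, in the units of the state.
- env.get_obs(): the state, without advancing time (a new reading comes with each control period).
- viewer.read_camera(name): name is "scene" or "side" or "wrist"; returns the picture (384x512x3 uint8, red, green, blue); there is no depth.
- viewer.get_calibration(name): a dict with "fov_y" (degrees; the focal length in pixels is half the picture's height over the tangent of half this angle, whatever the lens; pixels are square), "cx", "cy" (the principal point, pixels), "position" and "orientation" of the camera in the world. Camera axes: x right, y up, looking along -z (the intrinsics and any distortion apply to the point x, -y, -z); pixel columns grow to the right and rows downward; lengths in m; the calibration is good to about 2 mm. A picture is of the moment at which its call begins: read the wrist's pose just before it. get_calibration takes no time and is no camera call; for the wrist camera it gives the pose at the moment of the call.
- env.sign_off(): hands the job in; it is judged then, once.
Trained networks look in the newest picture that a camera, given by its name, has taken for a name from the list of things; names that differ only in an ending like _2 or _b are one class to them, and where a whole thing is asked for, a point or a joint stands for the part that bears it (a point fixed in the world has none). Each returns a list of dicts, best first, with "conf" (0 to 1); they miss things now and then, are a little off and sometimes report something else, mostly with a low value. They report only what shows in the picture. A call takes as long as a camera call. They do not tell look-alikes from the thing itself.
- boxes_of(camera, target): "location" ([column, row] in pixels, amid what is visible of it).
- masks_of(camera, target): "pixels" (384x512 bool, what is visible of it) and "location" ([column, row] in pixels, amid what is visible of it).
The state is a dict: "time_s": time; "qpos": joint angles; "joint_velocities": joint speeds; "effort": joint torques, N m; "tool_pos": TCP position; "tool_rot": TCP orientation; "force": force on the tool from outside, world axes, zero at the start; "wrist_torque": the same for the moment, N m; "grip_width": finger opening in m; "grasp_force": force on a finger pad.
Only numpy, scipy, OpenCV 4.12 (cv2) and the standard library are available. Lean on these libraries where they do the work, as an engineer would, in place of code of your own. Each camera call takes 0.05 s, during which the arm holds its last target. There are 200 camera calls.

TASK

Put the round red-capped jar in the red dish and the round yellow-capped jar in the yellow dish. Turn the carousel by the bar on its hub until its blue bin stands at the white arrow, and only then set the round blue-capped jar in the blue bin, leaving that bin at the arrow. All jars must end upright and let go; leave the square tins where they are.

Things in the scene. Friction and masses are not known exactly. Their poses are not given: they have to be found in the camera images.
- jar_red_mid (a point): loose round sample jar, beige with a red cap, 44 mm diameter, 70 mm tall, a plain cylinder to grasp, about 0.12 kg, standing on the bench; this point is its centre, 35 mm above its foot, z up along the jar
- jar_yellow_mid (a point): loose round sample jar, beige with a yellow cap, 44 mm diameter, 70 mm tall, a plain cylinder to grasp, about 0.12 kg, standing on the bench; this point is its centre, 35 mm above its foot, z up along the jar
- jar_blue_mid (a point): loose round sample jar, beige with a blue cap, 44 mm diameter, 70 mm tall, a plain cylinder to grasp, about 0.12 kg, standing on the bench; this point is its centre, 35 mm above its foot, z up along the jar
- seat_red: red dish: round shallow dish fixed to the bench, 72 mm across, 62 mm inside, floor 4 mm thick, rim 14 mm above the bench; origin at the centre of its underside, on the bench
- seat_yellow: yellow dish: round shallow dish fixed to the bench, 72 mm across, 62 mm inside, floor 4 mm thick, rim 14 mm above the bench; origin at the centre of its underside, on the bench
- bin_blue (a point): blue bin of the carousel (the white, green and black bins are not used): round shallow dish on the wheel (260 mm across, vertical axis), 72 mm across, 62 mm inside, floor 4 mm thick, rim 14 mm above its underside, centre 90 mm from the axis; origin at the centre of its underside, 22 mm above the bench. At the start it is 0.6 to 1.4 rad short of the arrow, turning anticlockwise from above
- load_point (a point): where the blue bin's origin must come at the white arrow: fixed, 90 mm from the wheel's axis, 22 mm above the bench, its x axis towards that axis. The white arrowhead lies on a black tab of the fixed base, just outside the wheel, and points at the axis; its tip is 140 mm from the axis
- hub_grip (a point): middle of an upright black bar on the hub of the turning wheel, on its axis, 64 mm above the bench: bar 50 mm long along x (the line from blue bin through axis), 14 mm thick along y, top 80 mm above the bench, on a hub 48 mm across with its top at 46 mm. Turns with the wheel, which has light friction (0.06 N m), stays where left, and has end stops 0.5 rad past the arrow and 1.6 rad before it
- tin_red: loose square metal tin with a red lid, 52 x 52 mm, 60 mm tall, 0.25 kg; not part of the job, leave it alone; origin at the centre of its underside
- tin_blue: loose square metal tin with a blue lid, 52 x 52 mm, 60 mm tall, 0.25 kg; not part of the job, leave it alone; origin at the centre of its underside
Not all that is in view belongs to the job. What is shaped like the part that bears jar_red_mid but turquoise is not meant.

How it is judged:
By the outcome, as a careful person would: the job done as asked, in the order asked, and still so for the second after the job is handed in, with the robot touching nothing.
It also fails if it takes over 99 s, if anything falls off the work surface, if the arm or the gripper's body presses on something with over 40 N, if the wrist force passes 120 N, or if a joint passes its speed limit or range.

## Working session

There is one attempt and no reset: what is moved stays moved. The work goes in short steps, Python scripts to look and compute and a tool call to move; the robot and the scene stay as the last step left them, time stands still between calls to the robot, and variables do not carry over. Pictures are saved under pics/ and viewed, at most 14 in all, crops included, and the job is handed in when it is done.

Besides the shell and the picture viewer there is one more tool, called by a JSON object that holds its "api" and its "payload", one argument or row to a line. apply_moves: Moves the arm, as the interface text tells. Shifts and turns lie within -1 to 1; 1 stands for 0.2 m of shift or 1.5 rad of turn. Its arguments: {"type":"object","properties":{"moves":{"type":"array","items":{"type":"array","items":{"type":"number","minimum":-1,"maximum":1}}},"grip_force":{"type":"number"}},"required":["moves"]}

```bash
mkdir -p pics; python3 - <<'E'
from cell import env, viewer, boxes_of, masks_of
import cv2
print(env.get_obs())
for n in ["scene","side","wrist"]:
    c=viewer.get_calibration(n); print(n,c)
    im=viewer.read_camera(n); cv2.imwrite(f"pics/{n}0.png",im[:,:,::-1])
E
```

```text
{'time_s': 0.0, 'qpos': array([-73.96448946,  18.43957571,  -4.01537925,  83.1743    ,
         1.29597306,  78.54030525,  -3.26169376]), 'joint_velocities': array([ 0.10885044, -0.02896042,  0.08141499, -0.00023755,  0.07695316,
       -0.03796919,  0.09433218]), 'effort': array([-5.01539198e-04, -4.91292965e+01, -4.03942857e-01, -3.12515938e+01,
       -6.38347096e-02,  4.40697314e-02,  1.77578886e-04]), 'tool_pos': array([0.17063859, 0.62663581, 0.22146092]), 'tool_rot': array([-1.79891115e+02,  6.70020287e-03,  1.64772588e+02]), 'force': array([-0.23675756,  0.64213529,  0.51363629]), 'wrist_torque': array([-0.01507745,  0.02657404,  0.01992615]), 'grasp_force': 0.0, 'grip_width': 0.08703091837051274}
scene {'fov_y': 53.13294577516113, 'cx': 263.30866348975803, 'cy': 198.58895860212266, 'position': array([1.13323829, 0.29342674, 0.60998059]), 'orientation': array([ 48.21059024,   0.68832982, 117.77625964])}
side {'fov_y': 51.76093198115999, 'cx': 259.23755262961976, 'cy': 190.1624053987837, 'position': array([0.55474304, 0.62513096, 0.74141918]), 'orientation': array([  43.74562451,    0.50307747, -175.01024364])}
wrist {'fov_y': 58.35452322720313, 'cx': 252.57578630396637, 'cy': 187.5818720475491, 'position': array([0.09627657, 0.64841966, 0.38258932]), 'orientation': array([-16.18375514,   0.14611743,  74.77876066])}
```

View pics/scene0.png

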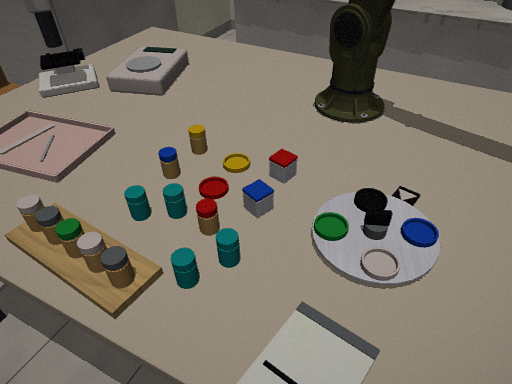

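View pics/side0.png

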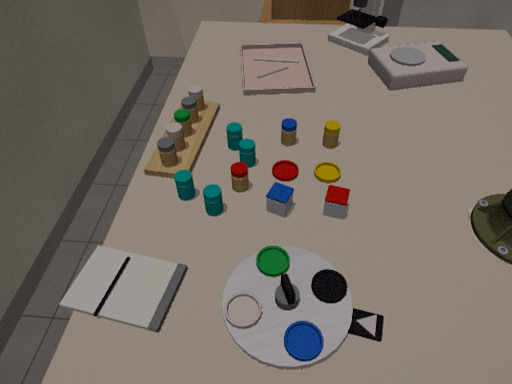

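Scene view: red jar (207,216), yellow jar (198,139), blue jar (169,162), red dish (213,187), yellow dish (236,162), blue bin (420,232), arrow (405,195), hub bar (377,220).
Could be taken for the targets: turquoise jars at (138,203), (175,200), (228,247), (185,268), tins at (283,165) red and (258,197) blue, and rack jars from (32,212) to (118,267).
By the description, the beige round jars with red, yellow and blue caps are the right ones.

```bash
cat > h.py <<'E'
from cell import env, viewer, boxes_of, masks_of
import numpy as np, cv2
from scipy.spatial.transform import Rotation as R
def cam(n):
    c=viewer.get_calibration(n); f=192/np.tan(np.radians(c['fov_y']/2))
    return f,c['cx'],c['cy'],np.array(c['position']),R.from_euler('xyz',c['orientation'],degrees=True).as_matrix()
def ray(C,p):
    f,cx,cy,o,M=C; d=M@np.array([(p[0]-cx)/f,-(p[1]-cy)/f,-1]); return o,d
def onz(C,p,z):
    o,d=ray(C,p); return o+d*(z-o[2])/d[2]
def proj(C,X):
    f,cx,cy,o,M=C; q=(np.atleast_2d(X)-o)@M; return np.c_[cx+f*q[:,0]/-q[:,2],cy-f*q[:,1]/-q[:,2]]
E
python3 - <<'E'
from h import *
np.set_printoptions(precision=4,suppress=True)
Z=dict(jar_red_mid=.035,jar_yellow_mid=.035,jar_blue_mid=.035,seat_red=.010,seat_yellow=.010,bin_blue=.032,hub_grip=.055,tin_red=.03,tin_blue=.03)
for n in ['scene','side']:
    C=cam(n); viewer.read_camera(n)
    for t,z in Z.items():
        for d in boxes_of(n,t)[:4]:
            print(n,t,round(d['conf'],2),np.round(d['location']),onz(C,d['location'],z)[:2])
print(env.get_obs()['time_s'])
im=np.hstack([cv2.resize(viewer.read_camera('scene')[120:280,120:300],None,fx=2.2,fy=2.2,interpolation=2),cv2.resize(viewer.read_camera('side')[110:270,170:350],None,fx=2.2,fy=2.2,interpolation=2)])
cv2.imwrite('pics/crop1.png',im[:,:,::-1]); print(im.shape)
E
```

```text
scene jar_red_mid 0.87 [137. 204.] [ 0.7115 -0.2537]
scene jar_red_mid 0.82 [228. 244.] [ 0.7195 -0.0113]
scene jar_red_mid 0.8 [175. 201.] [ 0.6655 -0.1852]
scene jar_red_mid 0.73 [183. 268.] [ 0.8089 -0.0556]
scene jar_yellow_mid 0.98 [195. 139.] [ 0.4346 -0.2931]
scene jar_yellow_mid 0.16 [260. 199.] [ 0.5723 -0.0187]
scene jar_blue_mid 0.88 [168. 159.] [ 0.5441 -0.3012]
scene seat_red 0.82 [213. 188.] [ 0.5652 -0.1508]
scene seat_red 0.72 [170. 161.] [ 0.522 -0.317]
scene seat_yellow 0.77 [235. 165.] [ 0.4599 -0.1533]
scene bin_blue 0.74 [375. 236.] [0.5611 0.2396]
scene hub_grip 0.64 [376. 237.] [0.5865 0.2448]
scene tin_red 0.57 [279. 165.] [ 0.4331 -0.0376]
scene tin_blue 0.71 [258. 201.] [ 0.5747 -0.0224]
scene tin_blue 0.33 [214. 187.] [ 0.5791 -0.1374]
side jar_red_mid 0.96 [250. 152.] [ 0.6572 -0.1884]
side jar_red_mid 0.91 [188. 187.] [ 0.7986 -0.0458]
side jar_red_mid 0.89 [233. 137.] [ 0.7125 -0.251 ]
side jar_red_mid 0.75 [241. 175.] [ 0.6714 -0.0986]
side jar_yellow_mid 0.9 [331. 135.] [ 0.4363 -0.2789]
side jar_blue_mid 0.91 [290. 130.] [ 0.5526 -0.2931]
side seat_red 0.7 [285. 170.] [ 0.5607 -0.1538]
side seat_yellow 0.75 [328. 173.] [ 0.4463 -0.1495]
side seat_yellow 0.18 [287. 170.] [ 0.5547 -0.1507]
side bin_blue 0.91 [290. 305.] [0.5344 0.2515]
side bin_blue 0.63 [286. 169.] [ 0.5572 -0.1329]
side hub_grip 0.77 [285. 307.] [0.5433 0.2691]
side tin_red 0.89 [336. 202.] [ 0.4332 -0.0274]
side tin_blue 0.6 [279. 198.] [ 0.5692 -0.0318]
1.15
(352, 792, 3)
```

View pics/crop1.png

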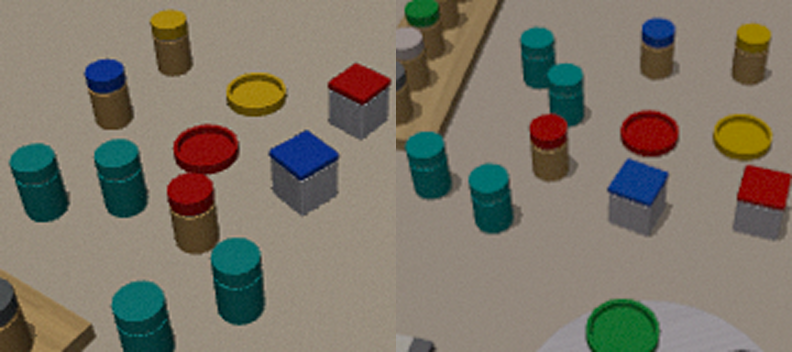

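The crop confirms it: beige round jars with red (scene 207,216), yellow (198,139) and blue (169,162) caps. Next I fit their silhouettes precisely.

```bash
cat > fit.py <<'E'
from h import *
from scipy.optimize import least_squares
np.set_printoptions(precision=4,suppress=True)
HUE=dict(red=((170,180),(0,8)),yellow=((18,32),),blue=((108,128),),green=((50,75),))
def blob(im,col,p,rad=45):
    h=cv2.cvtColor(im,cv2.COLOR_RGB2HSV); m=np.zeros(im.shape[:2],np.uint8)
    for a,b in HUE[col]: m|=((h[...,0]>=a)&(h[...,0]<=b)&(h[...,1]>150)&(h[...,2]>50)).astype(np.uint8)
    m=cv2.morphologyEx(m,cv2.MORPH_CLOSE,np.ones((3,3)))
    n,l,s,c=cv2.connectedComponentsWithStats(m)
    k=[i for i in range(1,n) if s[i,4]>40 and np.hypot(*(c[i]-p))<rad]
    k=min(k,key=lambda i:np.hypot(*(c[i]-p)))
    pts=np.argwhere(l==k)[:,::-1].astype(np.float32); hull=cv2.convexHull(pts)
    M=cv2.moments(hull); return np.array([M['m10']/M['m00'],M['m01']/M['m00']]),M['m00'],cv2.boundingRect(hull)
A=np.linspace(0,2*np.pi,60)
def model(C,x,y,r,z0,z1):
    P=np.vstack([np.c_[x+r*np.cos(A),y+r*np.sin(A),0*A+z] for z in (z0,z1)])
    hu=cv2.convexHull(proj(C,P).astype(np.float32)); M=cv2.moments(hu)
    return np.array([M['m10']/M['m00'],M['m01']/M['m00']]),M['m00'],cv2.boundingRect(hu)
E
python3 - <<'E'
from fit import *
I={n:viewer.read_camera(n) for n in ['scene','side']}; C={n:cam(n) for n in I}
T=[('jar_red','red',(207,205),(240,170),.022,.048,.07,.67,-.1),
('jar_yel','yellow',(198,132),(331,127),.022,.048,.07,.436,-.285),
('jar_blu','blue',(168,155),(289,125),.022,.048,.07,.55,-.297),
('seat_red','red',(213,187),(285,170),.036,0,.014,.56,-.15),
('seat_yel','yellow',(236,162),(328,172),.036,0,.014,.45,-.15),
('bin_blue','blue',(420,232),(304,340),.036,.022,.036,.5,.3),
('bin_green','green',(331,226),(273,261),.036,.022,.036,.56,.17)]
for n,col,a,b,r,z0,z1,x,y in T:
    c={'scene':blob(I['scene'],col,np.array(a)),'side':blob(I['side'],col,np.array(b))}
    out=[]
    for S in (['scene'],['side'],['scene','side']):
        s=least_squares(lambda v:np.concatenate([model(C[k],*v,r,z0,z1)[0]-c[k][0] for k in S]),[x,y]); out.append(s.x)
    print(n,*out,s.fun,[ (c[k][2],model(C[k],*s.x,r,z0,z1)[2]) for k in c])
E
python3 - <<'E'
import cv2
im=cv2.imread('pics/scene0.png')[175:285,300:450]; im2=cv2.imread('pics/side0.png')[240:365,215:395]
cv2.imwrite('pics/crop2.png',cv2.hconcat([cv2.resize(im,(400,293),interpolation=2),cv2.resize(im2,(400,293),interpolation=2)]))
E
```

```text
jar_red [ 0.6351 -0.1065] [ 0.6749 -0.0931] [ 0.6617 -0.0979] [-3.584   8.6064  5.4542 -1.021 ] [((196, 177, 32, 41), (195, 193, 23, 23)), ((231, 162, 17, 16), (235, 159, 19, 19))]
jar_yel [ 0.4591 -0.2651] [ 0.4376 -0.2806] [ 0.4435 -0.2745] [ 0.508  -3.7516 -2.053   1.2467] [((188, 125, 18, 29), (188, 126, 19, 17)), ((324, 121, 16, 16), (320, 121, 18, 17))]
jar_blu [ 0.5521 -0.2904] [ 0.557  -0.2889] [ 0.555  -0.2891] [-0.3317  0.7416  0.7001 -0.0187] [((159, 147, 17, 15), (156, 146, 21, 18)), ((282, 119, 14, 12), (281, 116, 17, 17))]
seat_red [ 0.5874 -0.1446] [ 0.5606 -0.1553] [ 0.5691 -0.1529] [ 1.3579 -5.4943 -3.197   0.433 ] [((196, 177, 32, 41), (196, 178, 31, 25)), ((272, 160, 26, 21), (268, 159, 27, 23))]
seat_yel [ 0.4449 -0.1588] [ 0.4474 -0.1575] [ 0.4466 -0.158 ] [-0.0797  0.4203  0.2728 -0.1251] [((223, 153, 27, 20), (222, 152, 28, 22)), ((314, 162, 27, 21), (313, 160, 29, 23))]
bin_blue [0.5059 0.3178] [0.5078 0.3176] [0.5073 0.3177] [-0.1935  0.43    0.2716  0.0597] [((402, 218, 36, 29), (400, 217, 39, 31)), ((284, 321, 39, 40), (283, 319, 41, 43))]
bin_green [0.5725 0.1503] [0.5742 0.1502] [0.5736 0.1503] [-0.1931  0.321   0.3109  0.0668] [((314, 213, 34, 28), (313, 211, 36, 31)), ((257, 246, 32, 31), (255, 244, 35, 33))]
```

View pics/crop2.png

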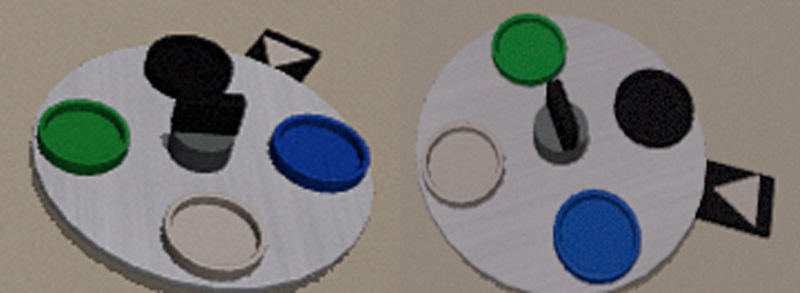

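Crop shows the wheel: the blue bin is opposite the green one. The white arrow is on a black tab near side (357,326) and scene (408,201), tip towards the hub. Next I work out the arrow angle.

```bash
cat > go.py <<'E'
from h import *
def to(x,y,z,yaw=None,tag=''):
    """row (scaled) from present measured pose to the target, tool straight down"""
    o=env.get_obs(); M=R.from_euler('xyz',o['tool_rot'],degrees=True)
    yaw=o['tool_rot'][2] if yaw is None else yaw
    s=M.inv().apply(np.array([x,y,z])-o['tool_pos'])/.2
    t=(M.inv()*R.from_euler('xyz',[180,0,yaw],degrees=True)).as_rotvec()/1.5
    print(tag,'row',np.round(np.r_[s,t],4),'pos',np.round(o['tool_pos'],4),'rot',np.round(o['tool_rot'],1),'t',round(o['time_s'],2),'gw',round(o['grip_width'],4))
E
python3 - <<'E'
from fit import *
from go import to
ax=np.array([.5405,.2340])
for n,p,px in (('scene',(405,196),(407.6,201.3)),('side',(368,324),(356.7,326.2))):
    C=cam(n); im=viewer.read_camera(n); x0,y0=p
    w=18; g=im[y0-w:y0+w,x0-w:x0+w].min(2); m=(g>150).astype(np.uint8)
    k,l,s,c=cv2.connectedComponentsWithStats(m)
    for i in range(1,k):
        if 15<s[i,4]<400:
            q=c[i]+[x0-w,y0-w]
            for z in (.0,.012,.022):
                X=onz(C,q,z)[:2]-ax; print(n,s[i],q,z,np.hypot(*X),np.degrees(np.arctan2(X[1],X[0])))
    for z in (0,.012,.022):
        X=onz(C,px,z)[:2]-ax; print(n,'tip',z,np.hypot(*X),np.degrees(np.arctan2(X[1],X[0])))
to(.5405,.234,.15,111.6,'hub above')
E
```

```text
scene [  0  17  35  19 379] [400.3087 206.314 ] 0.0 0.13164999353584433 166.71814818761106
scene [  0  17  35  19 379] [400.3087 206.314 ] 0.012 0.1180414959550703 164.86520820422328
scene [  0  17  35  19 379] [400.3087 206.314 ] 0.022 0.10681736529400057 162.96210104872515
scene tip 0 0.15874368172600078 164.87280187853344
scene tip 0.012 0.1447292405591483 163.22110498080946
scene tip 0.022 0.13316010484561708 161.58024833560006
side tip 0 0.14298083226942385 165.8130065410283
side tip 0.012 0.14212972685486253 163.3152919139426
side tip 0.022 0.1416288889601047 161.21418900924354
hub above row [-2.3001 -1.4113  0.3628  0.      0.      0.6187] pos [0.1708 0.6272 0.2226] rot [180.    0.  164.8] t 1.45 gw 0.0869
```

{"api": "apply_moves", "payload": {
  "moves": [
    [-0.25,-0.15,0,0,0,0,1],
    [-0.5,-0.3,0,0,0,0,1],
    [-0.75,-0.5,0,0,0,0,1],
    [-1,-0.65,0,0,0,0,1],
    [-1,-0.65,0,0,0,0,1]
  ]
}}

```text
time_s: 1.95
tool_pos: [0.332, 0.4463, 0.2229]
tool_rot: [180.0, 0.1, 164.6]
force: [0.8, 0.0, 0.2]
grip_width: 0.0869
grasp_force: 0.0
```

{"api": "apply_moves", "payload": {
  "moves": [
    [-0.25,-0.15,0,0,0,0.1,1],
    [-0.5,-0.3,0,0,0,0.2,1],
    [-0.75,-0.5,0,0,0,0.3,1],
    [-1,-0.65,0,0,0,0.4,1],
    [-1,-0.65,0,0,0,0.5,1],
    [-1,-0.65,0,0,0,0.6187,1],
    [-1,-0.65,0,0,0,0.6187,1],
    [-1,-0.65,0,0,0,0.6187,1]
  ]
}}

```text
time_s: 2.75
tool_pos: [0.4878, 0.2722, 0.2226]
tool_rot: [-180.0, -0.0, 111.8]
force: [0.2, -0.2, 0.1]
grip_width: 0.0874
grasp_force: 0.0
```

```bash
python3 - <<'E'
from go import *
to(.5405,.234,.15,111.6,'hub above')
C=cam('wrist'); print(C)
im=viewer.read_camera('wrist')
np.save('w1.npy',im); cv2.imwrite('pics/w1.png',im[:,:,::-1])
np.set_printoptions(precision=1,suppress=True)
print(proj(C,[[.5405,.234,.08],[.5405,.234,0.02],[.507,.318,.03],[.407,.276,.015]]))
E
```

```text
hub above row [-2.756e-01  1.737e-01  3.626e-01 -1.000e-04 -5.000e-04  2.600e-03] pos [0.4878 0.2722 0.2226] rot [-180.    -0.   111.8] t 2.75 gw 0.0874
(np.float64(343.8639230144814), 252.57578630396637, 187.5818720475491, array([0.45885361, 0.34456918, 0.38363652]), array([[ 0.92830162, -0.3573612 , -0.10270869],
       [ 0.37182645,  0.89136928,  0.25924101],
       [-0.0010913 , -0.27884366,  0.96033589]]))
[[289.2 232.6]
 [283.8 211. ]
 [287.  131.1]
 [183.9 131.1]]
```

View pics/w1.png

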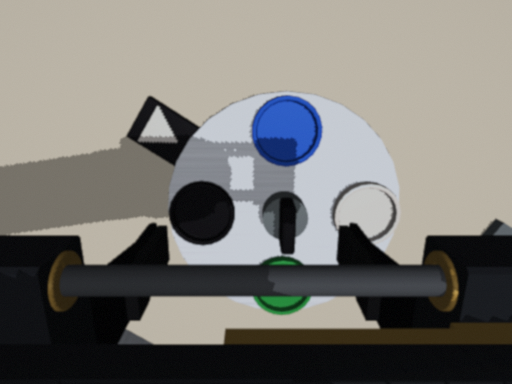

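Wrist view: blue bin (287,131), hub bar (287,225), black bin (202,212), and the white arrow triangle near (158,124). Its tip (178,138) faces the axis. Now I refine the angles.

```bash
python3 - <<'E'
from fit import *
im=np.load('w1.npy'); f=343.8639230144814
C=(f,252.57578630396637,187.5818720475491,np.array([0.45885361,0.34456918,0.38363652]),np.array([[ 0.92830162,-0.3573612,-0.10270869],[0.37182645,0.89136928,0.25924101],[-0.0010913,-0.27884366,0.96033589]]))
cb=blob(im,'blue',np.array([287,131])); 
s=least_squares(lambda v:model(C,*v,.036,.022,.036)[0]-cb[0],[.5,.3]); print('blue bin',s.x,cb,model(C,*s.x,.036,.022,.036)[2])
S=im[85:155,125:195]; g=S.min(2); m=((g>150)).astype(np.uint8)
k,l,st,c=cv2.connectedComponentsWithStats(m)
for i in range(1,k):
    if st[i,4]>20: print(st[i],c[i]+[125,85])
i=l[124-85,157-125]; pts=np.argwhere(l==i)[:,::-1].astype(np.float32)+[125,85]
a,t=cv2.minEnclosingTriangle(pts.astype(np.float32).reshape(-1,1,2)); print(t.reshape(-1,2))
# wheel outline: white wheel top edge fit via bin centre & axis from stationary views
for ax in (np.array([.5405,.2340]),):
  for z in (0,.008,.015,.022):
    for q in [*t.reshape(-1,2),t.reshape(-1,2).mean(0)]:
        X=onz(C,q,z)[:2]-ax; print(z,q,np.round(np.hypot(*X),4),np.degrees(np.arctan2(X[1],X[0])))
E
```

```text
blue bin [0.5061 0.3178] (array([286.5403, 130.4051]), 3712.5, (253, 96, 69, 70)) (250, 94, 73, 73)
[   0    0   70   50 1759] [159.2735  99.199 ]
[ 17  22  31  30 528] [157.0758 125.9621]
[[140.0625 136.    ]
 [173.6842 136.    ]
 [157.432  105.1208]]
0 [140.0625 136.    ] 0.1799 174.92581180742516
0 [173.6842 136.    ] 0.1474 168.3242204436541
0 [157.432  105.1208] 0.1799 162.15133970913845
0 [157.0596 125.7069] 0.1684 168.41962648287566
0.008 [140.0625 136.    ] 0.178 174.23510268688847
0.008 [173.6842 136.    ] 0.1465 167.57594576219847
0.008 [157.432  105.1208] 0.1785 161.61433177237356
0.008 [157.0596 125.7069] 0.167 167.7620857864032
0.015 [140.0625 136.    ] 0.1764 173.61900499341198
0.015 [173.6842 136.    ] 0.1457 166.9134829408401
0.015 [157.432  105.1208] 0.1773 161.1374460492064
0.015 [157.0596 125.7069] 0.1659 167.17789231193677
0.022 [140.0625 136.    ] 0.1749 172.99180072478183
0.022 [173.6842 136.    ] 0.145 166.24387556130148
0.022 [157.432  105.1208] 0.1761 160.6539501698407
0.022 [157.0596 125.7069] 0.1647 166.58538554161356
```

```bash
python3 - <<'E'
from fit import *
ax=np.array([.5405,.2340])
P={'scene':'pics/scene0.png','side':'pics/side0.png'}
for n,(x0,x1,y0,y1) in dict(scene=(385,425,180,212),side=(345,385,308,340)).items():
    C=cam(n); im=cv2.imread(P[n]); g=cv2.resize(im[y0:y1,x0:x1].min(2),None,fx=8,fy=8,interpolation=cv2.INTER_CUBIC)
    th,m=cv2.threshold(g,0,255,cv2.THRESH_OTSU); k,l,s,c=cv2.connectedComponentsWithStats(m)
    for i in range(1,k):
        if s[i,4]<64*15 : continue
        q=(c[i]+.5)/8-.5+[x0,y0]; pts=np.argwhere(l==i)[:,::-1].astype(np.float32)
        t=(cv2.minEnclosingTriangle(pts.reshape(-1,1,2))[1].reshape(-1,2)+.5)/8-.5+[x0,y0]
        touch=s[i,0]==0 or s[i,1]==0 or s[i,0]+s[i,2]>=g.shape[1] or s[i,1]+s[i,3]>=g.shape[0]
        print(n,th,s[i,4]/64,q,'edge' if touch else '')
        if touch: continue
        for z in (0,.008,.015,.022):
            o=[]
            for a in [q,*t]:
                X=onz(C,a,z)[:2]-ax; o+=[(round(np.hypot(*X),3),round(np.degrees(np.arctan2(X[1],X[0])),1))]
            print(z,o)
E
```

```text
scene 78.0 1051.8125 [404.6419 195.2869] edge
side 72.0 260.984375 [350.3114 325.8099] edge
side 72.0 186.1875 [376.5152 315.7182] edge
side 72.0 240.375 [368.7003 323.383 ] 
0 [(np.float64(0.165), np.float64(170.5)), (np.float64(0.137), np.float64(170.9)), (np.float64(0.179), np.float64(162.4)), (np.float64(0.181), np.float64(178.4))]
0.008 [(np.float64(0.164), np.float64(169.0)), (np.float64(0.136), np.float64(169.2)), (np.float64(0.178), np.float64(161.1)), (np.float64(0.179), np.float64(177.0))]
0.015 [(np.float64(0.163), np.float64(167.7)), (np.float64(0.136), np.float64(167.6)), (np.float64(0.178), np.float64(160.0)), (np.float64(0.177), np.float64(175.8))]
0.022 [(np.float64(0.162), np.float64(166.4)), (np.float64(0.135), np.float64(166.0)), (np.float64(0.177), np.float64(158.8)), (np.float64(0.176), np.float64(174.6))]
```

{"api": "apply_moves", "payload": {
  "moves": [
    [-0.14,0.09,0.18,0,0,0,1],
    [-0.275,0.174,0.36,0,0,0,1],
    [-0.275,0.174,0.36,0,0,0,1],
    [-0.275,0.174,0.5,0,0,0,1],
    [-0.275,0.174,0.65,0,0,0,1],
    [-0.275,0.174,0.75,0,0,0,1],
    [-0.275,0.174,0.8,0,0,0,1],
    [-0.275,0.174,0.845,0,0,0,1],
    [-0.275,0.174,0.845,0,0,0,1]
  ]
}}

```text
time_s: 3.7
tool_pos: [0.5405, 0.2335, 0.0532]
tool_rot: [-180.0, -0.0, 111.7]
force: [0.6, -0.7, -1.0]
grip_width: 0.0873
grasp_force: 0.0
```

{"api": "apply_moves", "payload": {
  "grip_force": 15,
  "moves": [
    [0,0,0,0,0,0,0],
    [0,0,0,0,0,0,0],
    [0,0,0,0,0,0,0],
    [0,0,0,0,0,0,0],
    [0,0,0,0,0,0,0],
    [0,0,0,0,0,0,0],
    [0,0,0,0,0,0,0],
    [0,0,0,0,0,0,0]
  ]
}}

```text
time_s: 4.5
tool_pos: [0.541, 0.2329, 0.0536]
tool_rot: [180.0, -0.0, 111.6]
force: [-0.1, -0.3, 0.2]
grip_width: 0.0311
grasp_force: 0.0
```

```bash
python3 - <<'E'
from go import *
o=env.get_obs(); print(o['force'],o['wrist_torque'],o['grasp_force'])
to(.5405,.234,.053,167.2)
E
```

```text
[-0.0580429  -0.28593188  0.18501386] [-0.06610373  0.01253734 -0.02642796] 0.0
 row [ 6.10e-03 -5.00e-04  2.90e-03  0.00e+00 -0.00e+00 -6.47e-01] pos [0.541  0.2329 0.0536] rot [180.   -0.  111.6] t 4.5 gw 0.0311
```

Fingers still closing.

{"api": "apply_moves", "payload": {
  "moves": [
    [0,0,0,0,0,0,0],
    [0,0,0,0,0,0,0],
    [0,0,0,0,0,0,0],
    [0,0,0,0,0,0,0],
    [0,0,0,0,0,0,0]
  ]
}}

```text
time_s: 5.0
tool_pos: [0.5406, 0.2328, 0.0535]
tool_rot: [-179.9, -0.0, 111.6]
force: [-2.4, -1.1, 1.8]
grip_width: 0.014
grasp_force: 15.0
```

```bash
python3 - <<'E'
from go import *
o=env.get_obs(); print(o['force'],o['wrist_torque'],o['grasp_force'])
to(.5405,.234,.053,167.2)
E
```

```text
[-2.39422631 -1.1394521   1.80318637] [-0.27998739  0.59201402  0.01331093] 14.996324261301197
 row [ 5.800e-03  1.900e-03  2.600e-03 -6.000e-04 -4.000e-04 -6.469e-01] pos [0.5406 0.2328 0.0535] rot [-179.9   -0.   111.6] t 5.0 gw 0.014
```

{"api": "apply_moves", "payload": {
  "moves": [
    [0,0,0,0,0,-0.03,0],
    [0,0,0,0,0,-0.07,0],
    [0,0,0,0,0,-0.12,0],
    [0,0,0,0,0,-0.17,0],
    [0,0,0,0,0,-0.22,0],
    [0,0,0,0,0,-0.27,0],
    [0,0,0,0,0,-0.32,0],
    [0,0,0,0,0,-0.37,0],
    [0,0,0,0,0,-0.42,0],
    [0,0,0,0,0,-0.47,0],
    [0,0,0,0,0,-0.52,0],
    [0,0,0,0,0,-0.57,0],
    [0,0,0,0,0,-0.61,0],
    [0,0,0,0,0,-0.635,0],
    [0,0,0,0,0,-0.645,0],
    [0,0,0,0,0,-0.645,0],
    [0,0,0,0,0,-0.645,0]
  ]
}}

```text
time_s: 6.7
tool_pos: [0.5407, 0.2329, 0.0535]
tool_rot: [-180.0, -0.0, 167.0]
force: [-2.7, -1.3, 1.1]
grip_width: 0.0139
grasp_force: 15.0
```

```bash
python3 - <<'E'
from fit import *
from go import to
o=env.get_obs(); print(o['force'],o['wrist_torque'],o['grasp_force'])
to(.5405,.234,.053,167.2)
ax=np.array([.5405,.2340])
for n in ['side','scene']:
    im=viewer.read_camera(n); C=cam(n)
    try:
        p=proj(C,[[.4527,.2539,.03]])[0]; c=blob(im,'blue',p,20)
        s=least_squares(lambda v:model(C,*v,.036,.022,.036)[0]-c[0],[.45,.25]).x; X=s-ax
        print(n,p,c,model(C,*s,.036,.022,.036)[2],s,np.hypot(*X),np.degrees(np.arctan2(X[1],X[0])))
    except Exception as e: print(n,e)
    cv2.imwrite(f'pics/{n}2.png',im[:,:,::-1])
E
```

```text
[-2.7394 -1.3346  1.1364] [-0.223   0.6085  0.0367] 14.99854207970202
 row [ 0.0022  0.0051  0.0025 -0.0002 -0.0004 -0.0022] pos [0.5407 0.2329 0.0535] rot [-180.   -0.  167.] t 6.7 gw 0.0139
side [331.9824 309.6835] (array([331.7739, 310.5587]), 1011.5, (314, 293, 37, 36)) (312, 291, 40, 39) [0.4532 0.2543] 0.08960699753958862 166.90959805566106
scene [394.3948 206.0011] (array([397.3491, 214.7018]), 137.5, (388, 210, 21, 10)) (379, 200, 37, 29) [0.4753 0.2655] 0.07241848972252565 154.20038927685678
```

{"api": "apply_moves", "payload": {
  "moves": [
    [0,0,0,0,0,0,0.6],
    [0,0,0,0,0,0,0.6],
    [0,0,0,0,0,0,0.6],
    [0,0,0,0,0,0,0.6],
    [0,0,0,0,0,0,0.6],
    [0,0,-0.1,0,0,0,0.6],
    [0,0,-0.25,0,0,0,0.6],
    [0,0,-0.45,0,0,0,0.6],
    [0,0,-0.65,0,0,0,0.6],
    [0,0,-0.85,0,0,0,0.6],
    [0,0,-1,0,0,0,0.6],
    [0,0,-1,0,0,0,0.6],
    [0,0,-1,0,0,0,0.6]
  ]
}}

```text
time_s: 8.1
tool_pos: [0.5413, 0.233, 0.254]
tool_rot: [179.9, 0.1, 167.0]
force: [0.1, 0.5, 0.4]
grip_width: 0.0523
grasp_force: 0.0
```

```bash
python3 - <<'E'
from fit import *
from go import to
C=cam('wrist'); im=viewer.read_camera('wrist'); cv2.imwrite('pics/w3.png',im[:,:,::-1])
p=proj(C,[[.4527,.2539,.03],[.41,.262,.01]]); print(p)
c=blob(im,'blue',p[0],40)
s=least_squares(lambda v:model(C,*v,.036,.022,.036)[0]-c[0],[.45,.25]).x; X=s-[.5405,.234]
print(c,s,np.hypot(*X),np.degrees(np.arctan2(X[1],X[0])))
x0,y0=np.int32(p[1])-30; y0=max(y0,0)
g=cv2.resize(im[y0:y0+60,x0:x0+60].min(2),None,fx=4,fy=4,interpolation=cv2.INTER_CUBIC)
th,m=cv2.threshold(g,0,255,cv2.THRESH_OTSU); k,l,st,cc=cv2.connectedComponentsWithStats(m)
for i in range(1,k):
    if st[i,4]>16*50:
        q=(cc[i]+.5)/4-.5+[x0,y0]; print(st[i],q,[np.round((lambda X:(np.hypot(*X),np.degrees(np.arctan2(X[1],X[0]))))(onz(C,q,z)[:2]-[.5405,.234]),3) for z in (0,.01,.02)])
to(.6749,-.0931,.22,90)
E
```

```text
[[251.9745  74.285 ]
 [250.4267  32.8261]]
(array([251.9284,  72.3066]), 3556.5, (219, 38, 66, 70)) [0.452 0.254] 0.09077910007354141 167.25184232210177
[    0     0   240   240 13468] [250.1541  30.467 ] [array([  0.137, 168.014]), array([  0.136, 167.998]), array([  0.134, 167.982])]
[  54    0  115   97 6100] [247.6899  10.0894] [array([  0.158, 168.85 ]), array([  0.156, 168.826]), array([  0.154, 168.802])]
 row [-1.02   -1.4369  0.1633 -0.0008 -0.0002  0.8963] pos [0.5406 0.2327 0.2527] rot [-180.    -0.1  167. ] t 8.15 gw 0.0523
```

View pics/w3.png

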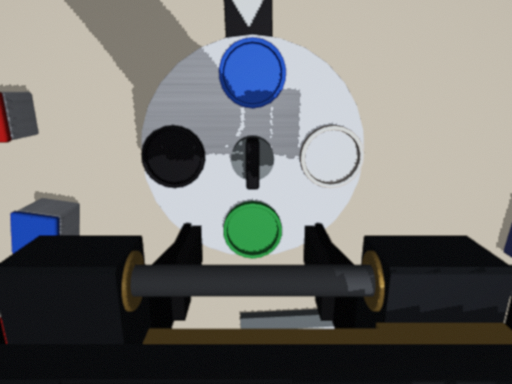

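Wrist view: blue bin (252,73) is almost at the arrow tip (248,26). It looks about 1.3° short, so I regrip the bar and trim.

{"api": "apply_moves", "payload": {
  "moves": [
    [0,0,0.2,0,0,0,0.6],
    [0,0,0.4,0,0,0,0.6],
    [0,0,0.6,0,0,0,0.6],
    [0,0,0.8,0,0,0,0.6],
    [0,0,0.92,0,0,0,0.6],
    [0,0,1,0,0,0,0.6],
    [0,0,1,0,0,0,0.4],
    [0,0,1,0,0,0,0],
    [0,0,1,0,0,0,0],
    [0,0,1,0,0,0,0],
    [0,0,1,0,0,0,0],
    [0,0,1,0,0,0,0],
    [0,0,1,0,0,0,0],
    [0,0,1,0,0,0,0]
  ]
}}

```text
time_s: 9.55
tool_pos: [0.5414, 0.2327, 0.0543]
tool_rot: [180.0, 0.0, 167.0]
force: [-1.6, -1.7, 5.0]
grip_width: 0.0142
grasp_force: 15.0
```

{"api": "apply_moves", "payload": {
  "moves": [
    [0,0,0,0,0,-0.01,0],
    [0,0,0,0,0,-0.016,0],
    [0,0,0,0,0,-0.016,0],
    [0,0,0,0,0,-0.016,0],
    [0,0,0,0,0,-0.016,0]
  ]
}}

```text
time_s: 10.05
tool_pos: [0.5413, 0.2328, 0.0543]
tool_rot: [180.0, 0.0, 168.4]
force: [0.1, -1.8, 6.4]
grip_width: 0.014
grasp_force: 15.0
```

{"api": "apply_moves", "payload": {
  "moves": [
    [0,0,0,0,0,0,0.6],
    [0,0,0,0,0,0,0.6],
    [0,0,0,0,0,0,0.6],
    [0,0,0,0,0,0,0.6],
    [0,0,0,0,0,0,0.6],
    [0,0,-0.1,0,0,0,0.6],
    [0,0,-0.25,0,0,0,0.6],
    [0,0,-0.45,0,0,0,0.6],
    [0,0,-0.65,0,0,0,0.6],
    [0.1,0,-0.85,0,0,0,0.6],
    [0.25,0,-1,0,0,0,0.6],
    [0.4,0,-1,0,0,0,0.6],
    [0.4,0,-1,0,0,0,0.6]
  ]
}}

```text
time_s: 11.35
tool_pos: [0.4598, 0.2514, 0.2553]
tool_rot: [179.8, 0.0, 168.7]
force: [0.5, 1.5, -0.3]
grip_width: 0.0521
grasp_force: 0.0
```

```bash
python3 - <<'E'
from fit import *
from go import to
C=cam('wrist'); im=viewer.read_camera('wrist')
p=proj(C,[[.4527,.2539,.03],[.38,.268,.01],[.629,.214,.03]]); print(p)
S=[]
for col,q in (('blue',p[0]),('green',p[2])):
    try:
        c=blob(im,col,q,40); s=least_squares(lambda v:model(C,*v,.036,.022,.036)[0]-c[0],[.5,.25]).x; S.append(s); print(col,c,s)
    except Exception as e: print(col,e)
b=S[0]; ax=np.mean(S,0) if len(S)==2 else np.array([.5405,.234])
A=lambda v:np.round((np.hypot(*v),np.degrees(np.arctan2(v[1],v[0]))),3)
print('axis',ax,'bin',A(b-ax),A(b-np.array([.5405,.234])))
x0,y0=np.int32(p[1])-[28,24]
x1,y1=max(x0,0),max(y0,0); g=cv2.resize(im[y1:y0+48,x1:x0+56].min(2),None,fx=4,fy=4,interpolation=cv2.INTER_CUBIC)
th,m=cv2.threshold(g,0,255,cv2.THRESH_OTSU); k,l,st,cc=cv2.connectedComponentsWithStats(m)
for i in range(1,k):
    if st[i,4]>16*50:
        q=(cc[i]+.5)/4-.5+[x1,y1]; print(st[i],q,[A(onz(C,q,z)[:2]-ax) for z in (0,.01,.02)])
cv2.imwrite('pics/w4.png',im[:240,:,::-1])
to(.6749,-.0931,.22,90)
E
```

```text
[[252.1428 151.9093]
 [251.7167  83.9862]
 [248.6505 291.3659]]
blue (array([250.4031, 150.4665]), 2938.0, (220, 120, 62, 62)) [0.451  0.2522]
green (array([249.863 , 303.7133]), 710.5, (225, 296, 51, 19)) [0.648  0.2117]
axis [0.5495 0.232 ] bin [  0.101 168.383] [  0.091 168.475]
[   0    0  224  192 8064] [253.9807  80.7865] [array([  0.177, 167.176]), array([  0.177, 167.194]), array([  0.177, 167.212])]
[   29    50   162   135 12042] [249.9306  82.6451] [array([  0.175, 168.693]), array([  0.175, 168.676]), array([  0.175, 168.66 ])]
 row [-1.3857 -1.471   0.1707  0.0013 -0.0003  0.9143] pos [0.4615 0.2501 0.2544] rot [179.9   0.  168.6] t 11.4 gw 0.0522
```

View pics/w4.png

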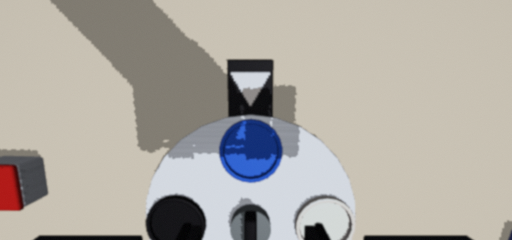

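Wrist view: the arrow (250,83), blue bin (250,151) and hub (250,225) are in line, so the carousel is set. Now the red jar.

{"api": "apply_moves", "payload": {
  "moves": [
    [-0.2,-0.2,0,0,0,0,0.8],
    [-0.4,-0.4,0,0,0,0,0.8],
    [-0.55,-0.6,0,0,0,0,0.8],
    [-0.7,-0.8,0,0,0,0,0.8],
    [-0.8,-0.9,0,0,0,0,0.8],
    [-0.8,-0.9,0,0,0,0.1,0.8],
    [-0.8,-0.9,0,0,0,0.2,0.8],
    [-0.8,-0.9,0,0,0,0.3,0.8],
    [-0.8,-0.9,0,0,0,0.4,0.8],
    [-0.8,-0.9,0,0,0,0.5,0.8],
    [-0.8,-0.9,0,0,0,0.6,0.8],
    [-0.8,-0.9,0,0,0,0.7,0.8],
    [-0.8,-0.9,0,0,0,0.8,0.8],
    [-0.8,-0.9,0,0,0,0.9,0.8],
    [-0.8,-0.9,0,0,0,0.914,0.8],
    [-0.8,-0.9,0,0,0,0.914,0.8]
  ]
}}

```text
time_s: 13.0
tool_pos: [0.5834, 0.0398, 0.2529]
tool_rot: [-180.0, 0.1, 90.0]
force: [-0.6, 0.6, 0.5]
grip_width: 0.0697
grasp_force: 0.0
```

```bash
python3 - <<'E'
from fit import *
from go import to
to(.6749,-.0931,.12,90)
C=cam('wrist'); print(C[3]); print(proj(C,[[.6749,-.0931,.06],[.56,-.1553,.01],[.4474,-.1575,.01],[.4376,-.2806,.06],[.556,-.289,.06]]))
im=viewer.read_camera('wrist'); cv2.imwrite('pics/w5.png',im[:,:,::-1])
E
```

```text
row [-0.6637  0.4582  0.665  -0.0005  0.0006 -0.0004] pos [0.5834 0.0398 0.2529] rot [-180.     0.1   90. ] t 13.0 gw 0.0697
[0.5831 0.1179 0.4139]
[[332.3173 276.5946]
 [236.0471 297.8367]
 [152.8421 299.2155]
 [142.4092 403.1496]
 [232.6311 408.2187]]
```

View pics/w5.png

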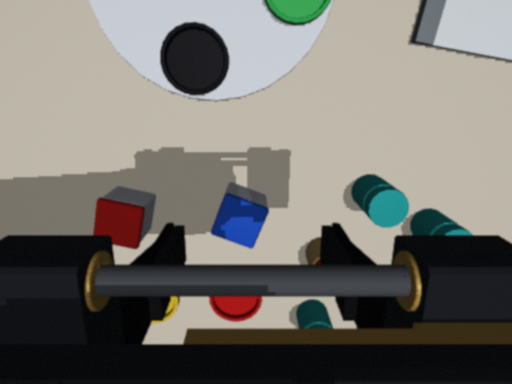

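Wrist view: tins at (125,217) and (240,217), red dish (236,298), red jar hidden behind the finger at (330,265). All agree with the projected estimates, so I go to the red jar.

{"api": "apply_moves", "payload": {
  "moves": [
    [-0.2,0.15,0.1,0,0,0,0.8],
    [-0.4,0.3,0.2,0,0,0,0.8],
    [-0.6,0.42,0.3,0,0,0,0.8],
    [-0.664,0.458,0.45,0,0,0,0.8],
    [-0.664,0.458,0.6,0,0,0,0.8],
    [-0.664,0.458,0.665,0,0,0,0.8],
    [-0.664,0.458,0.665,0,0,0,0.8]
  ]
}}

```text
time_s: 13.75
tool_pos: [0.673, -0.0916, 0.118]
tool_rot: [-179.7, -0.0, 90.0]
force: [-0.2, 0.4, -1.0]
grip_width: 0.0697
grasp_force: 0.0
```

```bash
python3 - <<'E'
from fit import *
from go import to
to(.6749,-.0931,.026,90)
im=viewer.read_camera('side'); im2=viewer.read_camera('scene')
a=cv2.resize(im[100:240,180:330],(400,373)); b=cv2.resize(im2[130:270,140:290],(400,373))
cv2.imwrite('pics/c6.png',np.hstack([a,b])[:,:,::-1])
E
```

```text
row [-0.0081  0.0116  0.4601 -0.0031 -0.0005 -0.0004] pos [ 0.673  -0.0916  0.118 ] rot [-179.7   -0.    90. ] t 13.75 gw 0.0697
```

View pics/c6.png

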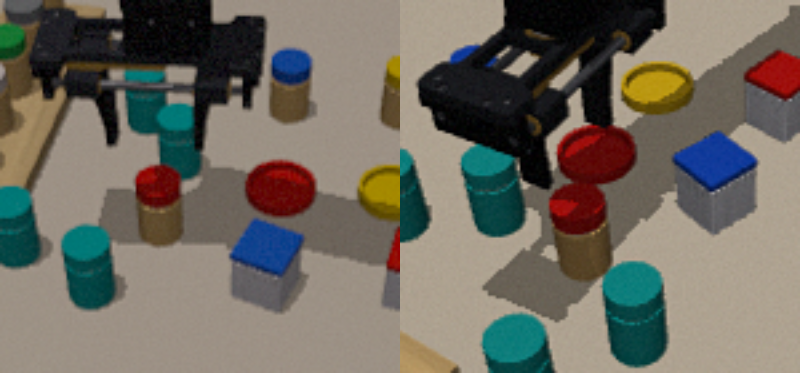

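The crops show the open gripper poised over the red-capped jar (side ~(239,177)), with its fingers clear of neighbours. Descend and grip.

{"api": "apply_moves", "payload": {
  "grip_force": 15,
  "moves": [
    [-0.008,0.01,0.1,0,0,0,0.8],
    [-0.008,0.01,0.2,0,0,0,0.8],
    [-0.008,0.01,0.3,0,0,0,0.8],
    [-0.008,0.01,0.4,0,0,0,0.8],
    [-0.008,0.01,0.46,0,0,0,0.8],
    [-0.008,0.01,0.46,0,0,0,0.8],
    [-0.008,0.01,0.46,0,0,0,0.2],
    [-0.008,0.01,0.46,0,0,0,0.2],
    [-0.008,0.01,0.46,0,0,0,0.2],
    [-0.008,0.01,0.46,0,0,0,0.2],
    [-0.008,0.01,0.46,0,0,0,0.2],
    [-0.008,0.01,0.46,0,0,0,0.2]
  ]
}}

```text
time_s: 15.05
tool_pos: [0.6767, -0.0942, 0.0293]
tool_rot: [180.0, -0.0, 89.8]
force: [-1.5, 1.6, 4.6]
grip_width: 0.0437
grasp_force: 15.0
```

```bash
python3 - <<'E'
from go import *
to(.5606,-.1553,.09,90,'above red dish'); o=env.get_obs(); print(o['grasp_force'],o['force'])
E
```

```text
above red dish row [-3.069e-01 -5.793e-01 -3.038e-01  3.000e-04 -1.000e-04 -1.800e-03] pos [ 0.6767 -0.0942  0.0293] rot [180.   -0.   89.8] t 15.05 gw 0.0437
15.000131763517857 [-1.52056399  1.59905734  4.58004418]
```

{"api": "apply_moves", "payload": {
  "moves": [
    [0,0,-0.05,0,0,0,0.2],
    [0,0,-0.15,0,0,0,0.2],
    [0,0,-0.3,0,0,0,0.2],
    [-0.03,-0.06,-0.3,0,0,0,0.2],
    [-0.1,-0.18,-0.3,0,0,0,0.2],
    [-0.18,-0.34,-0.3,0,0,0,0.2],
    [-0.25,-0.47,-0.3,0,0,0,0.2],
    [-0.29,-0.55,-0.3,0,0,0,0.2],
    [-0.307,-0.579,-0.3,0,0,0,0.2],
    [-0.307,-0.579,-0.3,0,0,0,0.2],
    [-0.307,-0.579,-0.3,0,0,0,0.2]
  ]
}}

```text
time_s: 16.15
tool_pos: [0.5618, -0.1543, 0.0888]
tool_rot: [179.9, -0.0, 89.9]
force: [0.3, 0.5, -1.5]
grip_width: 0.0437
grasp_force: 15.0
```

```bash
python3 - <<'E'
from fit import *
from go import to
to(.5606,-.1553,.034,90); o=env.get_obs(); print(o['grasp_force'],o['force'])
im=viewer.read_camera('side'); im2=viewer.read_camera('scene')
a=cv2.resize(im[90:230,210:360],(400,373)); b=cv2.resize(im2[100:240,140:290],(400,373))
cv2.imwrite('pics/c7.png',np.hstack([a,b])[:,:,::-1])
E
```

```text
row [-0.0049 -0.0062  0.2742  0.0009 -0.0002 -0.0009] pos [ 0.5618 -0.1543  0.0888] rot [179.9  -0.   89.9] t 16.15 gw 0.0437
15.000119470059872 [ 0.3495  0.5122 -1.4924]
```

View pics/c7.png

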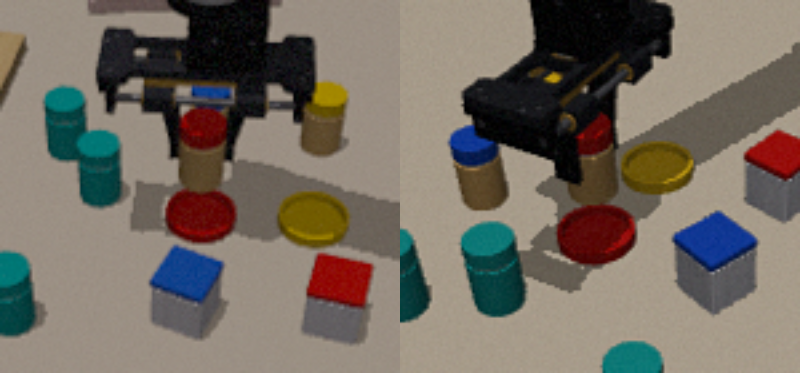

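The crops show the red jar held upright above the red dish (side ~(285,170)). Lower, release, rise.

{"api": "apply_moves", "payload": {
  "moves": [
    [-0.005,-0.006,0.07,0,0,0,0.2],
    [-0.005,-0.006,0.14,0,0,0,0.2],
    [-0.005,-0.006,0.2,0,0,0,0.2],
    [-0.005,-0.006,0.24,0,0,0,0.2],
    [-0.005,-0.006,0.26,0,0,0,0.2],
    [-0.005,-0.006,0.272,0,0,0,0.2],
    [-0.005,-0.006,0.278,0,0,0,0.2],
    [-0.005,-0.006,0.278,0,0,0,0.2]
  ]
}}

```text
time_s: 17.05
tool_pos: [0.5598, -0.1564, 0.0334]
tool_rot: [179.9, 0.0, 89.8]
force: [-0.4, 0.0, -0.4]
grip_width: 0.0435
grasp_force: 15.0
```

{"api": "apply_moves", "payload": {
  "moves": [
    [0,0,0,0,0,0,0.55],
    [0,0,0,0,0,0,0.65],
    [0,0,0,0,0,0,0.75],
    [0,0,0,0,0,0,0.8],
    [0,0,0,0,0,0,0.8],
    [0,0,-0.1,0,0,0,0.8],
    [0,0,-0.25,0,0,0,0.8],
    [0,0,-0.45,0,0,0,0.8],
    [0,0,-0.6,0,0,0,0.8],
    [0,0,-0.6,0,0,0,0.8]
  ]
}}

```text
time_s: 18.05
tool_pos: [0.5624, -0.1573, 0.158]
tool_rot: [179.5, 0.0, 89.8]
force: [0.8, -0.3, 0.2]
grip_width: 0.0699
grasp_force: 0.0
```

```bash
python3 - <<'E'
from fit import *
from go import to
to(.4376,-.2806,.12,90)
I={n:viewer.read_camera(n) for n in ['scene','side']}
C=cam('side')
for col,p,a,z in (('red',(285,150),.022,(.052,.074)),('yellow',(331,127),.022,(.048,.07)),('blue',(289,125),.022,(.048,.07))):
    try:
        c=blob(I['side'],col,np.array(p)); print(col,c,least_squares(lambda v:model(C,*v,a,*z)[0]-c[0],[.5,-.2]).x)
    except Exception as e: print(col,e)
a=cv2.resize(I['side'][90:230,210:360],(400,373)); b=cv2.resize(I['scene'][100:240,140:290],(400,373))
cv2.imwrite('pics/c8.png',np.hstack([a,b])[:,:,::-1])
E
```

```text
row [-0.6183 -0.624   0.1847  0.006   0.0005 -0.0019] pos [ 0.5624 -0.1573  0.158 ] rot [179.5   0.   89.8] t 18.05 gw 0.0699
red (array([285.361 , 154.4906]), 186.5, (278, 147, 16, 16)) [ 0.5608 -0.1544]
yellow (array([331.2483, 127.7139]), 176.5, (324, 121, 16, 15)) [ 0.4373 -0.2826]
blue (array([288.5995, 124.4195]), 131.5, (282, 119, 14, 12)) [ 0.557  -0.2888]
```

View pics/c8.png

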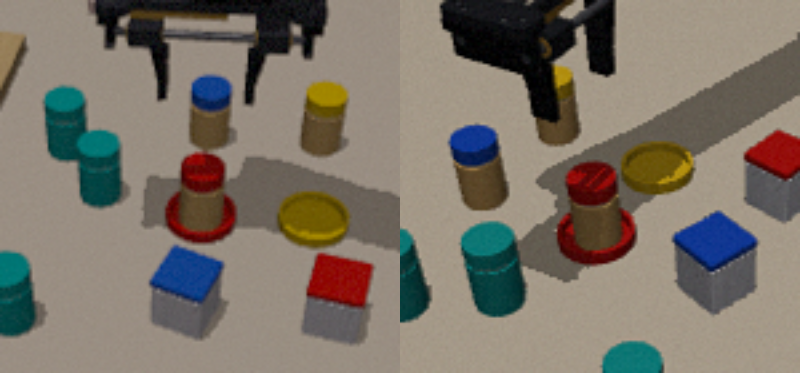

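The red jar stands centred in the red dish (side ~(285,170)). Now the yellow jar.

{"api": "apply_moves", "payload": {
  "moves": [
    [-0.2,-0.2,0,0,0,0,0.8],
    [-0.4,-0.4,0,0,0,0,0.8],
    [-0.55,-0.56,0.1,0,0,0,0.8],
    [-0.62,-0.622,0.18,0,0,0,0.8],
    [-0.622,-0.624,0.18,0,0,0,0.8],
    [-0.622,-0.624,0.18,0,0,0,0.8]
  ]
}}

```text
time_s: 18.75
tool_pos: [0.433, -0.2799, 0.1155]
tool_rot: [-179.9, -0.1, 89.8]
force: [1.7, 0.3, 0.7]
grip_width: 0.0696
grasp_force: 0.0
```

```bash
python3 - <<'E'
from go import *
to(.4375,-.2816,.027,90)
E
```

```text
row [-0.0091  0.0236  0.4423 -0.0016 -0.0009 -0.0028] pos [ 0.433  -0.2799  0.1155] rot [-1.799e+02 -1.000e-01  8.980e+01] t 18.75 gw 0.0696
```

{"api": "apply_moves", "payload": {
  "moves": [
    [-0.009,0.018,0.02,0,0,0,0.8],
    [-0.009,0.018,0.1,0,0,0,0.8],
    [-0.009,0.018,0.2,0,0,0,0.8],
    [-0.009,0.018,0.3,0,0,0,0.8],
    [-0.009,0.018,0.4,0,0,0,0.8],
    [-0.009,0.018,0.44,0,0,0,0.8],
    [-0.009,0.018,0.44,0,0,0,0.8],
    [-0.009,0.018,0.44,0,0,0,0.2],
    [-0.009,0.018,0.44,0,0,0,0.2],
    [-0.009,0.018,0.44,0,0,0,0.2],
    [-0.009,0.018,0.44,0,0,0,0.2],
    [-0.009,0.018,0.44,0,0,0,0.2],
    [-0.009,0.018,0.44,0,0,0,0.2]
  ]
}}

```text
time_s: 20.05
tool_pos: [0.4379, -0.2822, 0.0295]
tool_rot: [180.0, -0.0, 89.8]
force: [-1.7, 1.2, 5.2]
grip_width: 0.0438
grasp_force: 15.0
```

```bash
python3 - <<'E'
from go import *
to(.4468,-.1578,.09,90); o=env.get_obs(); print(o['grasp_force'],o['force'])
E
```

```text
row [ 6.224e-01  4.300e-02 -3.025e-01  3.000e-04 -1.000e-04 -1.800e-03] pos [ 0.4379 -0.2822  0.0295] rot [180.   -0.   89.8] t 20.05 gw 0.0438
15.000220974907279 [-1.69842622  1.17983731  5.24966969]
```

{"api": "apply_moves", "payload": {
  "moves": [
    [0,0,-0.05,0,0,0,0.2],
    [0,0,-0.15,0,0,0,0.2],
    [0,0,-0.3,0,0,0,0.2],
    [0.06,0.005,-0.3,0,0,0,0.2],
    [0.18,0.015,-0.3,0,0,0,0.2],
    [0.32,0.025,-0.3,0,0,0,0.2],
    [0.46,0.035,-0.3,0,0,0,0.2],
    [0.57,0.04,-0.3,0,0,0,0.2],
    [0.622,0.043,-0.3,0,0,0,0.2],
    [0.622,0.043,-0.3,0,0,0,0.2],
    [0.622,0.043,-0.3,0,0,0,0.2]
  ]
}}

```text
time_s: 21.15
tool_pos: [0.4468, -0.1588, 0.0892]
tool_rot: [180.0, 0.0, 89.8]
force: [-0.8, -0.5, -0.1]
grip_width: 0.0434
grasp_force: 15.0
```

```bash
python3 - <<'E'
from fit import *
from go import to
to(.4468,-.1578,.0335,90); o=env.get_obs(); print(o['grasp_force'],o['force'])
C=cam('side'); im=viewer.read_camera('side')
z=.09-.0295; p=proj(C,[[.4468,-.1578,.059+z]])[0]
c=blob(im,'yellow',p,15); print(p,c,least_squares(lambda v:model(C,*v,.022,.048+z,.07+z)[0]-c[0],[.45,-.16]).x)
E
```

```text
row [ 0.0052 -0.0001  0.2784  0.0004  0.0005 -0.0021] pos [ 0.4468 -0.1588  0.0892] rot [180.    0.   89.8] t 21.15 gw 0.0434
14.999888492748141 [-0.836  -0.5157 -0.1364]
[332.2923 138.6333] (array([332.3273, 138.4375]), 248.0, (323, 130, 19, 19)) [ 0.4468 -0.1587]
```

{"api": "apply_moves", "payload": {
  "moves": [
    [0.005,0,0.07,0,0,0,0.2],
    [0.005,0,0.14,0,0,0,0.2],
    [0.005,0,0.2,0,0,0,0.2],
    [0.005,0,0.24,0,0,0,0.2],
    [0.005,0,0.26,0,0,0,0.2],
    [0.005,0,0.272,0,0,0,0.2],
    [0.005,0,0.28,0,0,0,0.2],
    [0.005,0,0.28,0,0,0,0.2]
  ]
}}

```text
time_s: 22.0
tool_pos: [0.4472, -0.157, 0.0335]
tool_rot: [179.9, 0.0, 89.9]
force: [-0.7, 0.1, 0.8]
grip_width: 0.0438
grasp_force: 15.0
```

{"api": "apply_moves", "payload": {
  "moves": [
    [0,0,0,0,0,0,0.55],
    [0,0,0,0,0,0,0.65],
    [0,0,0,0,0,0,0.75],
    [0,0,0,0,0,0,0.8],
    [0,0,0,0,0,0,0.8],
    [0,0,-0.1,0,0,0,0.8],
    [0,0,-0.25,0,0,0,0.8],
    [0,0,-0.45,0,0,0,0.8],
    [0,0,-0.6,0,0,0,0.8],
    [0,0,-0.6,0,0,0,0.8]
  ]
}}

```text
time_s: 23.0
tool_pos: [0.4498, -0.1575, 0.1573]
tool_rot: [179.5, 0.0, 89.8]
force: [0.8, 0.1, -0.3]
grip_width: 0.0695
grasp_force: 0.0
```

```bash
python3 - <<'E'
from go import *
to(.5565,-.289,.12,90)
E
```

```text
row [-6.558e-01  5.336e-01  1.913e-01  5.700e-03  3.000e-04 -1.700e-03] pos [ 0.4498 -0.1575  0.1573] rot [179.5   0.   89.8] t 23.0 gw 0.0695
```

{"api": "apply_moves", "payload": {
  "moves": [
    [-0.2,0.15,0,0,0,0,0.8],
    [-0.4,0.3,0,0,0,0,0.8],
    [-0.55,0.44,0,0,0,0,0.8],
    [-0.65,0.52,0.1,0,0,0,0.8],
    [-0.656,0.53,0.18,0,0,0,0.8],
    [-0.656,0.53,0.18,0,0,0,0.8],
    [-0.656,0.53,0.18,0,0,0,0.8]
  ]
}}

```text
time_s: 23.7
tool_pos: [0.5514, -0.287, 0.116]
tool_rot: [-179.9, -0.1, 89.9]
force: [0.8, 0.1, 0.2]
grip_width: 0.0696
grasp_force: 0.0
```

```bash
python3 - <<'E'
from go import *
to(.5565,-.289,.027,90)
im=viewer.read_camera('side'); im2=viewer.read_camera('scene')
a=cv2.resize(im[80:220,240:390],(400,373)); b=cv2.resize(im2[100:240,140:290],(400,373))
cv2.imwrite('pics/c9.png',np.hstack([a,b])[:,:,::-1])
E
```

```text
row [-0.0107  0.0267  0.4451 -0.0014 -0.001  -0.0014] pos [ 0.5514 -0.287   0.116 ] rot [-1.799e+02 -1.000e-01  8.990e+01] t 23.7 gw 0.0696
```

View pics/c9.png

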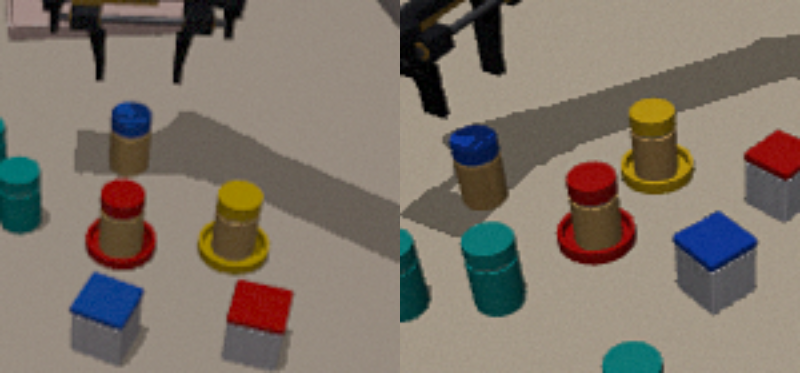

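Red (side 286,165) and yellow (side 330,165) both stand in their dishes, and the gripper is over the blue jar. Grip it.

{"api": "apply_moves", "payload": {
  "moves": [
    [-0.011,0.022,0.02,0,0,0,0.8],
    [-0.011,0.022,0.1,0,0,0,0.8],
    [-0.011,0.022,0.2,0,0,0,0.8],
    [-0.011,0.022,0.3,0,0,0,0.8],
    [-0.011,0.022,0.4,0,0,0,0.8],
    [-0.011,0.022,0.44,0,0,0,0.8],
    [-0.011,0.022,0.44,0,0,0,0.8],
    [-0.011,0.022,0.44,0,0,0,0.2],
    [-0.011,0.022,0.44,0,0,0,0.2],
    [-0.011,0.022,0.44,0,0,0,0.2],
    [-0.011,0.022,0.44,0,0,0,0.2],
    [-0.011,0.022,0.44,0,0,0,0.2],
    [-0.011,0.022,0.44,0,0,0,0.2]
  ]
}}

```text
time_s: 25.1
tool_pos: [0.557, -0.2906, 0.0296]
tool_rot: [180.0, 0.0, 89.9]
force: [-1.6, 1.1, 4.7]
grip_width: 0.0437
grasp_force: 15.0
```

{"api": "apply_moves", "payload": {
  "moves": [
    [0,0,-0.05,0,0,0,0.2],
    [0,0,-0.15,0,0,0,0.2],
    [0,0,-0.3,0,0,0,0.2],
    [0,0,-0.5,0,0,0,0.2],
    [0,0,-0.65,0,0,0,0.2],
    [0.1,0,-0.7,0,0,0,0.2],
    [0.25,0.05,-0.7,0,0,0,0.2],
    [0.45,0.1,-0.7,0,0,0,0.2],
    [0.65,0.15,-0.7,0,0,0,0.2],
    [0.85,0.2,-0.7,0,0,0,0.2],
    [1,0.2,-0.7,0,0,0,0.2],
    [1,0.2,-0.7,0,0,0,0.2]
  ]
}}

```text
time_s: 26.3
tool_pos: [0.5979, -0.0831, 0.1686]
tool_rot: [-180.0, -0.2, 90.4]
force: [-0.4, 0.1, -1.9]
grip_width: 0.0437
grasp_force: 15.0
```

```bash
python3 - <<'E'
from go import *
to(.4523,.2523,.12,90); o=env.get_obs(); print(o['grasp_force'],o['force'])
E
```

```text
row [ 1.6808e+00 -7.1690e-01  2.4980e-01 -5.0000e-04 -2.5000e-03  4.3000e-03] pos [ 0.5979 -0.0831  0.1686] rot [-180.    -0.2   90.4] t 26.3 gw 0.0437
15.000586935784668 [-0.42384323  0.14282887 -1.90438606]
```

{"api": "apply_moves", "payload": {
  "moves": [
    [0.1,-0.04,0,0,0,0,0.2],
    [0.25,-0.11,0,0,0,0,0.2],
    [0.42,-0.18,0,0,0,0,0.2],
    [0.6,-0.26,0,0,0,0,0.2],
    [0.75,-0.32,0,0,0,0,0.2],
    [0.85,-0.36,0,0,0,0,0.2],
    [0.85,-0.36,0,0,0,0,0.2]
  ]
}}

```text
time_s: 27.0
tool_pos: [0.5244, 0.0831, 0.169]
tool_rot: [-180.0, -0.1, 90.2]
force: [-0.2, -0.3, -2.0]
grip_width: 0.0436
grasp_force: 15.0
```

```bash
python3 - <<'E'
from go import *
to(.4523,.2521,.12,150)
E
```

```text
row [ 8.453e-01 -3.579e-01  2.468e-01  2.000e-04 -1.400e-03 -6.963e-01] pos [0.5244 0.0831 0.169 ] rot [-1.80e+02 -1.00e-01  9.02e+01] t 27.0 gw 0.0436
```

{"api": "apply_moves", "payload": {
  "moves": [
    [0.1,-0.04,0,0,0,-0.05,0.2],
    [0.25,-0.11,0,0,0,-0.12,0.2],
    [0.42,-0.18,0,0,0,-0.19,0.2],
    [0.6,-0.26,0,0,0,-0.26,0.2],
    [0.75,-0.32,0,0,0,-0.33,0.2],
    [0.845,-0.358,0,0,0,-0.4,0.2],
    [0.845,-0.358,0,0,0,-0.47,0.2],
    [0.845,-0.358,0.05,0,0,-0.54,0.2],
    [0.845,-0.358,0.1,0,0,-0.61,0.2],
    [0.845,-0.358,0.17,0,0,-0.67,0.2],
    [0.845,-0.358,0.24,0,0,-0.696,0.2],
    [0.845,-0.358,0.247,0,0,-0.696,0.2],
    [0.845,-0.358,0.247,0,0,-0.696,0.2]
  ]
}}

```text
time_s: 28.3
tool_pos: [0.4547, 0.2482, 0.1195]
tool_rot: [-180.0, 0.0, 149.6]
force: [-0.2, 0.9, -1.2]
grip_width: 0.0438
grasp_force: 15.0
```

```bash
python3 - <<'E'
from fit import *
from go import to
to(.4523,.2521,.0555,150); o=env.get_obs(); print(o['grasp_force'],o['force'])
C=cam('side'); im=viewer.read_camera('side'); im2=viewer.read_camera('scene')
z=.12-.0296; p=proj(C,[[.4523,.2521,.059+z]])[0]
try:
    c=blob(im,'blue',p,15); print(p,c,least_squares(lambda v:model(C,*v,.022,.048+z,.07+z)[0]-c[0],[.45,.25]).x)
except Exception as e: print(e)
a=cv2.resize(im[200:380,250:430],(400,400)); b=cv2.resize(im2[120:280,310:470],(400,400))
cv2.imwrite('pics/c10.png',np.hstack([a,b])[:,:,::-1])
E
```

```text
row [ 0.0204  0.011   0.3201 -0.0005  0.     -0.0047] pos [0.4547 0.2482 0.1195] rot [-180.     0.   149.6] t 28.3 gw 0.0438
14.999860874377191 [-0.1998  0.8584 -1.2116]
[340.8238 275.7232] (array([342.4299, 264.6729]), 53.5, (336, 261, 13, 9)) [0.4484 0.2293]
```

View pics/c10.png

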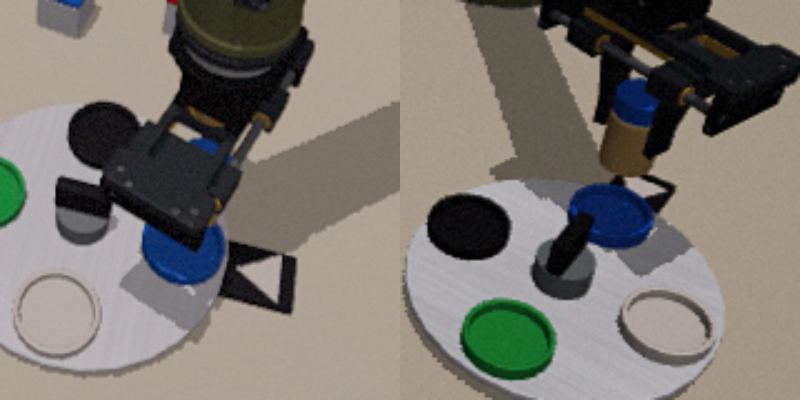

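The crops show the blue jar held upright over the blue bin, which is still at the arrow. Lower it.

{"api": "apply_moves", "payload": {
  "moves": [
    [0.02,0.011,0.04,0,0,0,0.2],
    [0.02,0.011,0.1,0,0,0,0.2],
    [0.02,0.011,0.17,0,0,0,0.2],
    [0.02,0.011,0.23,0,0,0,0.2],
    [0.02,0.011,0.27,0,0,0,0.2],
    [0.02,0.011,0.29,0,0,0,0.2],
    [0.02,0.011,0.305,0,0,0,0.2],
    [0.02,0.011,0.315,0,0,0,0.2],
    [0.02,0.011,0.318,0,0,0,0.2],
    [0.02,0.011,0.318,0,0,0,0.2]
  ]
}}

```text
time_s: 29.4
tool_pos: [0.4525, 0.2529, 0.0563]
tool_rot: [180.0, 0.0, 149.7]
force: [-0.6, 0.6, -1.6]
grip_width: 0.0436
grasp_force: 15.0
```

{"api": "apply_moves", "payload": {
  "moves": [
    [0,0,0.004,0,0,0,0.2],
    [0,0,0.004,0,0,0,0.2],
    [0,0,0.004,0,0,0,0.55],
    [0,0,0.004,0,0,0,0.6],
    [0,0,0.004,0,0,0,0.65],
    [0,0,0.004,0,0,0,0.7],
    [0,0,0.004,0,0,0,0.7],
    [0,0,-0.1,0,0,0,0.7],
    [0,0,-0.25,0,0,0,0.7],
    [0,0,-0.45,0,0,0,0.7],
    [0,0,-0.65,0,0,0,0.7],
    [0,0,-0.8,0,0,0,0.7],
    [-0.2,0,-0.9,0,0,0,0.7],
    [-0.4,0,-0.9,0,0,0,0.7],
    [-0.6,0,-0.9,0,0,0,0.7],
    [-0.7,0,-0.9,0,0,0,0.7],
    [-0.7,0,-0.9,0,0,0,0.7]
  ]
}}

```text
time_s: 31.1
tool_pos: [0.5753, 0.1788, 0.2356]
tool_rot: [-179.9, 0.1, 149.4]
force: [-0.1, -0.8, -0.3]
grip_width: 0.0608
grasp_force: 0.0
```

```bash
python3 - <<'E'
from fit import *
from go import to
to(.5,.2,.2,150); im=viewer.read_camera('wrist'); C=cam('wrist'); print(proj(C,[[.4523,.2521,.09],[.5405,.234,.03],[.403,.263,.01]]))
im2=viewer.read_camera('scene')
cv2.imwrite('pics/c11.png',np.hstack([cv2.resize(im,(400,300)),cv2.resize(im2,(400,300))])[:,:,::-1])
E
```

```text
row [ 0.3783 -0.1002  0.1772 -0.001   0.0012 -0.0074] pos [0.5753 0.1788 0.2356] rot [-179.9    0.1  149.4] t 31.1 gw 0.0608
[[251.9075   6.2589]
 [280.1598 109.9414]
 [236.4142 -29.0601]]
```

View pics/c11.png

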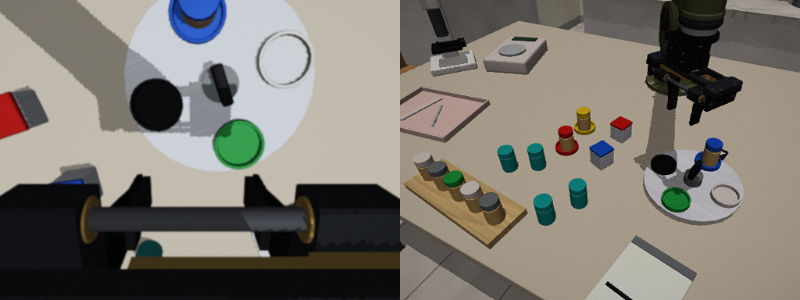

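All three jars stand in place: blue in the bin at scene (710,155) of the combined picture, red and yellow in their dishes. A last check of the wheel angle from the green bin, then hand in.

```bash
python3 - <<'E'
from fit import *
for n in ('wrist','scene'):
    im=viewer.read_camera(n); C=cam(n); p=proj(C,[[.6287,.2161,.029]])[0]
    c=blob(im,'green',p,30); s=least_squares(lambda v:model(C,*v,.036,.022,.036)[0]-c[0],[.63,.216]).x
    X=np.array([.5405,.234])-s; print(n,p,c[0],s,np.hypot(*X),np.degrees(np.arctan2(X[1],X[0])))
E
```

```text
wrist [303.2048 190.5477] [303.4026 188.5739] [0.6268 0.2169] 0.08796293761195738 168.79997659600016
scene [352.7612 255.3273] [352.9703 255.3239] [0.6275 0.2158] 0.0889098434759713 168.21673275579278
```

```bash
python3 -c "
from cell import env
print(env.sign_off())"
```

```text
the job is handed in; nothing more can be done
None
```

The job is handed in at about 31 s: the red and yellow jars stand in their dishes, the blue bin is at the arrow (measured within about 0.5°) with the blue jar upright in it, and the tins were not touched; the verdict was not shown.

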